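Roll the steel dough pin home in its sprung rest

ROBOT

A 7-joint arm with a two-finger parallel gripper is mounted at the origin on the work surface. World frame = base frame: x ahead of the robot, y to its left, z up, the work surface at z = 0. Lengths are in mm, angles in rad, forces in N, time in s.
With the tool pointing down it reaches from about 400 to 875 mm from the base axis. Payload 4.4 kg.
Tool frame: the origin (TCP) lies on the centre line of the jaws, within the pads' length; the fingertips stand 25 mm ahead of it and the grasp point (between the pads) lies 6 mm ahead of it (ctrl.finger_overhang is the distance from the TCP to the fingertips, in mm); z points along the fingers, y is the line along which they close (so a half turn about z gives the same grasp; the last joint's range is limited). The gripper opens to 85 mm and grips with 20 to 120 N. Pads are 22 mm wide; open, the fingers measure 114 mm over their backs; the gripper's body (76 mm by 85 mm) begins 54 mm behind the grasp point. The pads swing forward as they close: fully open they stand 13 mm farther back than shut.
Start: joints at [1.158, 0.628, 0.038, 1.517, -0.027, 0.996, -0.02], TCP at [220.956, -611.307, 256.313] pointing down, gripper open.
Joint ranges: [-3.06, 3.06], [-0.37, 2.12], [-1.25, 1.32], [0.18, 2.47], [-1.1, 4.24], [0.23, 1.98], [-2.94, 2.94]. Speed limits (rad/s): [2.57, 2.57, 3.14, 3.14, 3.14, 3.14, 3.14].

INTERFACE

Orientations are given as [roll, pitch, yaw] about the fixed x, y, z axes, in that order (R = Rz(yaw) Ry(pitch) Rx(roll)).
In Python, from cell import ctrl gives the robot as it stands. The module is installed in compiled form; this text tells all that it offers.
- The arm moves only by the tool play_rows, never from a script. Its argument "targets" is a list of rows, each a list of 5 numbers: the closure, from 0 (fully open) to 1 (shut), then the shift along the tool's x, y, z in cm, then the turn about the tool's z in degrees. In form: [[gripper, dx, dy, dz, spin], ...]. A call has 1 to 10 rows; each row is the pose to reach, as a shift and turn from the pose commanded when the call began, along the tool's axes at that moment; what a row does not reach only later rows make up. A row lasts 1/10 s, in which the tool goes at most 50 mm and 8.59 degrees, less where a joint would pass 70% of its speed; a pose out of reach is approached as far as the arm can. A call with a gripper value outside its range is refused whole. The fingers move at their own pace and stop on an object; the grip force is fixed at half the most. Time passes only in rows, so rows that repeat a pose let the fingers close. It gives the time, the measured TCP pose, the force, the opening and the grip force at its end, in the units of the state.
- ctrl.read_state(): the state, without advancing time (a new reading comes with each control period).
- ctrl.get_image(name): name is "scene" or "top" or "wrist"; returns (picture, depth): 480x640x3 uint8, red, green, blue; 480x640 float32, mm along the optical axis (not along the pixel's ray), 0 where there is no reading.
- ctrl.calibration(name): a dict with "vfov" (degrees; the focal length in pixels is half the picture's height over the tangent of half this angle, whatever the lens; pixels are square), "cx", "cy" (the principal point, pixels), "k1" (the pictures are not rectified: a ray, as slopes to the right and down, at radius r is drawn at 1 + k1 r^2 times it, then the intrinsics apply), "extrinsics" (4x4, takes a point from camera to world coordinates); the wrist camera has in their place "mount" (4x4, takes a point from camera to tool coordinates, whose origin is the TCP and whose axes are the flange's). Camera axes: x right, y down, z forward; pixel columns grow to the right and rows downward; lengths in mm; the calibration is good to about 2 mm. A picture is of the moment at which its call begins: read the wrist's pose just before it. calibration takes no time and is no camera call.
- ctrl.finish_job(): hands the job in; it is judged then, once.
Trained networks look in the newest picture that a camera, given by its name, has taken for a name from the list of things; names that differ only in an ending like _2 or _b are one class to them, and where a whole thing is asked for, a point or a joint stands for the part that bears it (a point fixed in the world has none). Each returns a list of dicts, best first, with "confidence" (0 to 1); they miss things now and then, are a little off and sometimes report something else, mostly with a low value. They report only what shows in the picture. A call takes as long as a camera call. They do not tell look-alikes from the thing itself.
- ctrl.search_frame(camera, name): "bbox" ([left, top, right, bottom] in pixels, round what is visible of it).
- ctrl.trace(camera, name): "pixels" (480x640 bool, what is visible of it) and "bbox" ([left, top, right, bottom] in pixels, round what is visible of it).
The state is a dict: "clock": time; "qpos": joint angles; "qd": joint speeds; "tau": joint torques, N m; "eef_pos": TCP position; "tool_rot": TCP orientation; "force": force on the tool from outside, world axes, zero at the start; "torque": the same for the moment, N m; "width": finger opening in mm; "gripper_force": force on a finger pad.
Only numpy, scipy, OpenCV 4.12 (cv2) and the standard library are available. Lean on these libraries where they do the work, as an engineer would, in place of code of your own. Each camera call takes 0.05 s, during which the arm holds its last target. There are 200 camera calls.

TASK

Put the loose steel rolling pin away in its rest on the glass tray: push its side so that it rolls slowly over the tray and up the rest's little ramp, never lifting it or letting it run away, and feel for the moment when it has dropped over the crest and meets the sprung back plate. Press it home there with a light but definite push of about 8 N for half a second, without driving the plate in hard, then back off gently so that the pin stays lying in the seat. Leave the other things on the tray where they stand.

Things in the scene. Friction and masses are not known exactly. Their poses are not given: they have to be found in the camera images.
- tray: Clear glass rectangular tray, fixed, 400 (its x) x 560 (its y) mm; floor 6 mm thick, so its upper face is 6 mm above the origin; rim walls 6 mm thick and 20 mm high over all. Origin: centre of the underside; z up; x points away from the robot, within 0.4 rad.
- pin: Loose straight rolling pin of polished steel, a plain cylinder 36 mm in diameter, 170 mm long, about 0.3 kg (+-25 %). Origin: its centre, on its axis (18 mm above the tray floor it lies on). y runs along it; x and z turn as it rolls. Friction about 0.3. Rolls at a touch, soon stops. Starts 125 to 170 mm from the rest's origin on the robot's side, within 0.12 rad of parallel to the rest's y.
- rest: Pin rest on the tray: two fixed brass rails with an adjustable aluminium carriage between them, 224 mm wide. Origin: on the tray floor midway between the rails; x: the direction to roll the pin (away from the robot), y: along the seated pin, z up. Rails 6 mm high, 10 wide, x -60 to +100 mm, inner faces at y = +-117. The carriage is clamped at a setting s of 0 to 45 mm that is NOT reported: feel for it.
- near_seat (a point): Rest's (x, y, z) = (0, 0, 20) mm: axis of a seated pin that just touches the plate when s = 0; otherwise s further along x. Carriage along the rest's x, mm: ramp from s-36 (0.5 high) to crest s-10 (4 high); behind it a flat seat 2 above the tray floor; plate face at s+18. Seated pin axis: s-2 (touches crest) or beyond. A level push of 0.5 to 2 N takes the pin up; it drops 2 mm past the crest.
- far_seat (a point): Rest's (x, y, z) = (45, 0, 20) mm: the same for s = 45, the furthest the seat can be. Back plate: upright, sprung, 214 mm wide, 3 to 30 mm above the tray floor, 6 thick; it yields along +x by 1 mm per 5 N from zero, 8 mm at most, and springs back as you ease off. Behind it a fixed upright 24 mm high, face at s+36.
- mould: Bystander: grey hard-silicone kahk (biscuit) mould, a block 75 x 115 x 22 mm with two round patterned faces, loose on the tray beside the pin's track. Origin: centre of the underside.
- tin: Bystander: closed silver-coloured aluminium tin with a hinged lid, 78 x 113 x 46 mm, loose on the tray beside the pin's track. Origin: centre of the underside.
- vase: Bystander: small white ceramic vase, 66 mm in diameter, 120 mm high, loose in a far corner of the tray. Origin: centre of the underside.
- dispenser: Bystander: glass sugar dispenser with a steel top and lever, 66 mm in diameter, 142 mm high, loose in a far corner of the tray. Origin: centre of the underside.
Mind the look-alikes: they are no part of the job. There is more than one size of the pin; the one meant has the size given above.

How it is judged (in metres and radians):
On the way, in this order (a step that is already met when the one before it is completed fails the run):
1. the pin has rolled onto the rest's ramp (its axis at least 0.8 mm above its height on the tray floor, borne by the rest) (z of pin in the frame of tray above 0.0248 m and contact force between pin and rest above 0.3 N), for 0.05 s.
2. the pin is over the crest, in the seat, and pressed home: it bears on the rest (seat and plate together) with 7 N or more for 0.25 s (z of pin in the frame of tray between 0.0252 and 0.027 m and angle between the y axis of pin and the y axis of rest, either way round below 0.08 rad and x of pin in the frame of rest between -0.006 and 0.054 m and contact force between pin and rest above 7 N), for 0.25 s.
At the end, for the whole second after the job is handed in: The pin lies still in the seat of the rest, released: borne by the rest and not by the tray, its axis 19.2 to 21 mm above the tray floor, parallel to the rest's y within 0.08 rad, and between -6 and 54 mm along the rest's x (as the setting has it) (z of pin in the frame of tray between 0.0252 and 0.027 m and angle between the y axis of pin and the y axis of rest, either way round below 0.08 rad and x of pin in the frame of rest between -0.006 and 0.054 m and contact force between pin and rest above 0.5 N and contact force between pin and tray below 0.2 N and linear speed of pin below 0.01 m/s); the robot touches nothing.
It fails at once if the pin is driven against the rest with more than 18 N (seat and plate together) (contact force between pin and rest above 18 N).
It fails at once if the pin is lifted (axis more than 14 mm above its height on the tray floor) instead of rolled, or overruns the plate (z of pin in the frame of tray above 0.038 m or x of pin in the frame of rest above 0.055 m).
It fails at once if the pin runs away (faster than 0.3 m/s) (linear speed of pin above 0.3 m/s).
It fails at once if the pin is pressed down on the glass with more than 20 N (contact force between pin and tray above 20 N).
It fails at once if the mould, tin, vase or sugar dispenser is shifted by more than 15 mm or knocked over (distance of any of mould, tin, vase, dispenser from where it was at the start of the episode above 0.015 m or angle between any of mould, tin, vase, dispenser's own z axis and vertical above 0.35 rad).
It also fails if it takes over 56 s, if anything falls off the work surface, if the arm or the gripper's body presses on something with over 40 N, if the wrist force passes 120 N, or if a joint passes its speed limit or range.

## Working session

There is one attempt and no reset: what is moved stays moved. The work goes in short steps, Python scripts to look and compute and a tool call to move; the robot and the scene stay as the last step left them, time stands still between calls to the robot, and variables do not carry over. Pictures are saved under pics/ and viewed, at most 10 in all, crops included, and the job is handed in when it is done.

Besides the shell and the picture viewer there is one more tool, called after "Emit:" by a JSON object that holds its "fn" and its "kwargs", one argument or row to a line. play_rows: Moves the arm, as the interface text tells. Its arguments: {"type":"object","properties":{"targets":{"type":"array"}},"required":["targets"]}

```bash
mkdir -p pics
cat > h.py <<'E'
import numpy as np, cv2
from cell import ctrl
from scipy.spatial.transform import Rotation as R
def cam(n):
    c=ctrl.calibration(n); f=240/np.tan(np.radians(c['vfov'])/2)
    if 'extrinsics' in c: T=np.array(c['extrinsics'])
    else:
        s=ctrl.read_state(); W=np.eye(4); W[:3,:3]=R.from_euler('xyz',s['tool_rot']).as_matrix(); W[:3,3]=s['eef_pos']; T=W@np.array(c['mount'])
    return c,f,T
def rays(n,uv,C=None):
    c,f,T=C or cam(n); uv=np.atleast_2d(uv).astype(float)
    d=(uv-[c['cx'],c['cy']])/f; s=d.copy()
    for _ in range(20): s=d/(1+c['k1']*(s**2).sum(1,keepdims=True))
    r=np.c_[s,np.ones(len(s))]
    return T[:3,3], r@T[:3,:3].T
def atz(n,uv,z,C=None):
    o,r=rays(n,uv,C); return o+r*((z-o[2])/r[:,2:3])
def atd(n,uv,d,C=None):
    o,r=rays(n,uv,C); return o+r*np.asarray(d).reshape(-1,1)
E
python3 - <<'E'
from h import *
s=ctrl.read_state(); print(s)
for n in ('top','scene'):
    im,d=ctrl.get_image(n); cv2.imwrite(f'pics/{n}0.png',im[:,:,::-1]); np.save(f'{n}0.npy',d)
    for t in ('tray','pin','rest','mould','tin','vase','dispenser'):
        for r in ctrl.trace(n,t)[:4]:
            p=r['pixels']; q=np.argwhere(p)[:,::-1]; c=q.mean(0)
            dd=d[p]; ok=dd>0
            P=np.median(atd(n,q[ok],dd[ok]),0) if ok.any() else None
            print(n,t,round(r['confidence'],2),np.round(r['bbox']),p.sum(),P if P is None else P.round(0))
E
```

```text
{'clock': 0.0, 'qpos': array([ 1.15819169,  0.62936634,  0.03844203,  1.5183844 , -0.02697781,
        0.99627491, -0.02004755]), 'qd': array([ 0.00160253,  0.0010893 , -0.0015614 , -0.00076595,  0.00014134,
        0.00017037,  0.00213029]), 'tau': array([-3.41278192e-04, -5.63416779e+01,  1.22665476e+00, -1.93451840e+01,
        1.12134096e-02,  1.05687836e-02,  1.93411103e-05]), 'eef_pos': array([ 220.75577281, -610.7475903 ,  255.37069723]), 'tool_rot': array([-3.13967825e+00,  4.53219601e-05,  3.46768770e-01]), 'force': array([ 0.03729435, -0.02855902,  0.57380713]), 'torque': array([ 0.04720901, -0.00284325,  0.00901709]), 'gripper_force': 0.0, 'width': 85.04267909806215}
top tray 0.77 [204. 162. 410. 316.] 21047 [575. -23.   5.]
top tray 0.29 [213. 176. 238. 204.] 602 [700. 197. 128.]
top tray 0.22 [262. 174. 351. 235.] 2702 [678. -16.   8.]
top pin 0.9 [278. 264. 337. 277.] 724 [491. -26.  38.]
top pin 0.75 [466. 250. 495. 331.] 1486 [ 434. -515.   42.]
top pin 0.56 [ 86. 259. 172. 285.] 1452 [475. 466.  42.]
top rest 0.57 [256. 173. 352. 234.] 2712 [679. -15.   8.]
top mould 0.93 [213. 253. 260. 282.] 1107 [496. 171.  25.]
top tin 0.66 [361. 245. 401. 272.] 1154 [ 521. -232.   51.]
top vase 0.73 [368. 168. 392. 190.] 450 [ 739. -219.   82.]
top dispenser 0.74 [211. 172. 238. 204.] 599 [701. 197. 128.]
scene tray 0.65 [190. 195. 434. 334.] 13223 [605.   1.   6.]
scene pin 0.89 [301. 217. 360. 248.] 737 [504. -22.  33.]
scene pin 0.73 [179. 165. 232. 204.] 879 [ 460. -510.   36.]
scene pin 0.7 [466. 263. 564. 299.] 1859 [489. 477.  38.]
scene rest 0.86 [246. 247. 360. 308.] 2187 [700.  -1.  13.]
scene mould 0.98 [372. 240. 424. 268.] 896 [510. 180.  24.]
scene tin 0.64 [242. 200. 285. 235.] 1078 [ 544. -221.   49.]
scene vase 0.56 [208. 223. 230. 271.] 805 [ 763. -212.   72.]
scene dispenser 0.61 [364. 257. 393. 323.] 1456 [732. 214.  88.]
```

Run:
```python
import cv2
a=cv2.imread('pics/top0.png'); cv2.imwrite('pics/top0c.png',cv2.resize(a[150:330,190:420],None,fx=3.4,fy=3.3,interpolation=cv2.INTER_CUBIC))
```

```text
(no output)
```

View pics/top0c.png

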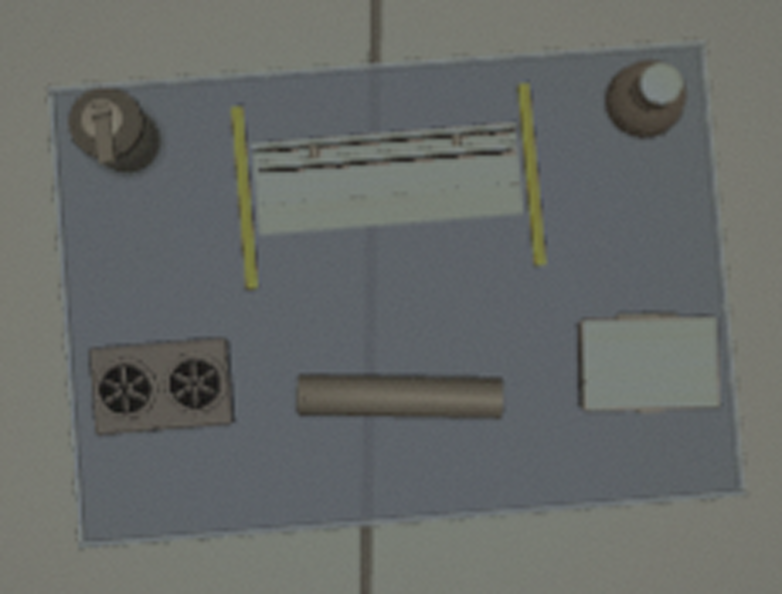

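The crop shows the pin (about px 295–505, 375–418) between the mould and the tin. The rest's yellow rails are behind it, at about (245,200) and (532,175). The other "pin" detections lie off the tray and are look-alikes. Next I'll measure the rest and pin poses.

Run:
```python
from h import *
print('overhang',ctrl.finger_overhang)
for n in ('top','scene'):
    im=cv2.imread(f'pics/{n}0.png'); hsv=cv2.cvtColor(im,cv2.COLOR_BGR2HSV)
    m=cv2.inRange(hsv,(20,90,60),(40,255,255)); k,l,st,ce=cv2.connectedComponentsWithStats(m)
    for i in np.argsort(-st[1:,4])[:3]+1:
        q=np.argwhere(l==i)[:,::-1]; P=atz(n,q,12)[:,:2]; (c,sz,a)=cv2.minAreaRect(P.astype(np.float32))
        x,y=np.ptp(P,0); u,s_,v=np.linalg.svd(P-P.mean(0)); print(n,st[i],P.mean(0).round(1),np.round(sz,1),'dir',np.arctan(v[0][1]/v[0][0]).round(4))
    d=np.load(f'{n}0.npy')
    im2,_=ctrl.get_image(n)
    r=ctrl.trace(n,'pin')
    for e in r:
        q=np.argwhere(e['pixels'])[:,::-1]; P=atz(n,q,24)[:,:2]
        c,sz,a=cv2.minAreaRect(P.astype(np.float32)); u,s_,v=np.linalg.svd(P-P.mean(0),full_matrices=False)
        print(n,'pin',np.round(c,1),np.round(sz,1),'ydir',v[0].round(4),-np.arctan(v[0][0]/v[0][1]))
```

```text
overhang 25.0
top [  11   82  562  398 5361] [726.4  74.4] [1130.9 1592.5] dir -1.4294
top [ 72 146  27  27 582] [796.9 615.9] [76. 75.] dir 1.0287
top [568 417   5  63 254] [ -11.6 -789.8] [176.1  11.9] dir 0.0043
top pin [ 433.7 -522.8] [ 51.  227.5] ydir [-0.9921  0.1258] 1.4446946308764372
top pin [490.2 -28.1] [ 36.7 166.8] ydir [-0.0049 -1.    ] -0.004939259204471139
top pin [474.3 475.4] [ 51.3 241.8] ydir [ 0.1579 -0.9875] 0.15852393688516345
scene [  83  303  380  177 2262] [1025.4  117.3] [920.8  13.3] dir -1.5707
scene [ 539  393   43   37 1145] [806.1 618.3] [78.4 76.5] dir -0.0917
scene [355   6  54  61 701] [-1791.   -760.8] [1775.5  302.2] dir 0.5338
scene pin [492.3 -26.9] [183.7  58. ] ydir [0.0447 0.999 ] -0.044669348100520166
scene pin [475.8 475.7] [ 78.  235.4] ydir [-0.1874  0.9823] 0.18855325459447397
scene pin [ 433.1 -526.4] [ 91.8 275.6] ydir [ 0.9975 -0.0705] 1.5002478103105465
scene pin [689.7  -5.7] [160.8 254.5] ydir [-0.1031  0.9947] 0.10324343609147699
```

Run:
```python
from h import *
f=lambda p: np.array(p)/[3.4,3.3]+[190,150]-.35
L=atz('top',f([(237,107),(251,288)]),12)[:,:2]; Q=atz('top',f([(524,84),(539,265)]),12)[:,:2]
print(L,Q,np.linalg.norm(L[0]-L[1]),np.linalg.norm(L.mean(0)-Q.mean(0)))
for a in(L,Q): d=a[0]-a[1]; print('yaw',np.arctan2(d[1],d[0]))
d=L.mean(0)-Q.mean(0); yaw=np.arctan2(-d[0],d[1]); m=(L+Q).mean(0)/2
u=np.array([np.cos(yaw),np.sin(yaw)]); org=(L.mean(0)+Q.mean(0))/2-20*u
print('yaw',yaw,'origin',org)
w=np.array([-u[1],u[0]]); p=np.array([490.2,-28.1])-org; print('pin in rest',p@u,p@w)
# carriage features
for nm,px in (('ramp start',(390,224)),('crest?',(390,193)),('plate',(390,160)),('upright',(390,135))):
    z={'ramp start':6.5,'crest?':10,'plate':36,'upright':30}[nm]
    e=atz('top',f(px),z)[0,:2]-org; print(nm,e@u,e@w)
T=ctrl.calibration('wrist'); print(T)
```

```text
[[738.32142605 113.94718222]
 [580.82179331  98.92521889]] [[ 763.02009377 -128.67021349]
 [ 604.68732825 -143.11976512]] 158.21439156268627 243.54471052294826
yaw 0.09509012114547655
yaw 0.0910085569352646
yaw 0.09986877695916405 origin [651.8123152  -16.72345134]
pin in rest -161.9413168988937 4.793345907405744
ramp start -12.986745916476227 1.081311941516349
crest? 13.694079307416937 -1.1439753276195943
plate 39.214283468376934 -3.10893751176647
upright 61.50306261895524 -5.031501934163935
{'vfov': 62.842915142871036, 'cx': 314.3722870724312, 'cy': 238.64490322991057, 'k1': -0.03917868773824713, 'mount': array([[-1.03993250e-03, -9.45246128e-01, -3.26356671e-01,
         8.55967170e+01],
       [ 9.99999344e-01, -1.13953135e-03,  1.14003429e-04,
        -9.92196318e-01],
       [-4.79654956e-04, -3.26356338e-01,  9.45246693e-01,
        -1.17210100e+02],
       [ 0.00000000e+00,  0.00000000e+00,  0.00000000e+00,
         1.00000000e+00]])}
```

The rest's yaw is about 0.096 and its origin about (652,-17). The pin is about 162 mm behind the origin, and s looks to be about 23. I'll move above a point behind the pin.

Emit:
{"fn": "play_rows", "kwargs": {
  "targets": [
    [0, 3.9, -4.7, 0, 0],
    [0, 7.4, -9.0, 0, 0],
    [0, 10.6, -13, 0, 0],
    [0, 13.8, -16.9, 0, 0],
    [0, 17, -20.8, 0, 0],
    [0, 20.2, -24.6, 0, 0],
    [0, 23.4, -28.5, 0, 0],
    [0, 26.6, -32.4, 0, 0],
    [0, 29.8, -36.3, 0, 0],
    [0, 29.8, -36.3, 0, 0]
  ]
}}

```text
clock: 2.0
eef_pos: [379.2, -164.1, 256.7]
tool_rot: [-3.141, -0.002, 0.353]
force: [-0.1, -0.5, -0.1]
width: 85.7
gripper_force: 0.0
```

Emit:
{"fn": "play_rows", "kwargs": {
  "targets": [
    [0, 3.2, -3.7, 0, 2],
    [0, 6.1, -7.6, 0, 6],
    [0, 9.06, -11.07, 0, 12],
    [0, 9.06, -11.07, 0, 14.4],
    [0, 9.06, -11.07, 0, 14.4]
  ]
}}

```text
clock: 2.5
eef_pos: [425.8, -32.3, 256.4]
tool_rot: [3.141, -0.0, 0.099]
force: [-0.3, 0.2, -0.4]
width: 85.7
gripper_force: 0.0
```

Run:
```python
from h import *
s=ctrl.read_state(); print(s['eef_pos'],s['tool_rot'],s['force'],s['clock'])
C=cam('wrist'); im,d=ctrl.get_image('wrist'); cv2.imwrite('pics/w1.png',im[:,:,::-1]); np.save('w1.npy',d); np.save('w1T.npy',C[2])
for e in ctrl.trace('wrist','pin')[:2]:
    q=np.argwhere(e['pixels'])[:,::-1]; P=atz('wrist',q,24,C)[:,:2]
    c,sz,a=cv2.minAreaRect(P.astype(np.float32)); u,s_,v=np.linalg.svd(P-P.mean(0),full_matrices=False)
    D=atd('wrist',q,d[q[:,1],q[:,0]],C); print('pin',e['bbox'],np.round(c,1),np.round(sz,1),-np.arctan(v[0][0]/v[0][1]),'top z',np.percentile(D[:,2],[50,95]))
```

```text
[425.83987487 -32.27372097 256.44541218] [ 3.14148791e+00 -4.33712734e-04  9.92769625e-02] [-0.27435762  0.16716315 -0.38138648] 2.5
pin [209.6, 94.8, 420.1, 155.5] [492.6 -24.8] [ 36.9 178.1] -0.0017182930277025396 top z [38.98373246 41.9761031 ]
pin [476.4, 59.4, 640.0, 169.6] [ 525.1 -237.2] [ 88.9 139.4] 0.007876602993135555 top z [51.51340999 52.91075244]
```

View pics/w1.png

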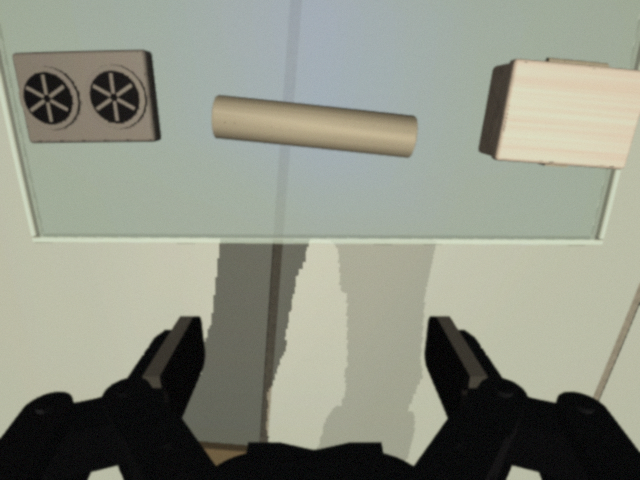

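The wrist picture shows the pin at about (210–420, 95–155), with the mould and tin clear to left and right. The near rim is at row 240, so I'll check the rim, the tray yaw and the fingertips' depth.

Run:
```python
from h import *
c,f,_=cam('wrist'); C=(c,f,np.load('w1T.npy'))
r=atz('wrist',[(40,238),(320,239),(600,240)],20,C); print(r, -np.arctan((r[2,0]-r[0,0])/(r[2,1]-r[0,1])))
d=np.load('w1.npy'); q=np.array([(u,v) for u in (190,196,200,435,440,445) for v in (322,330,345)])
dd=d[q[:,1],q[:,0]]
s=ctrl.read_state(); W=R.from_euler('xyz',s['tool_rot']).as_matrix()
for a,b,p in zip(q,dd,atd('wrist',q,dd,C)): print(a,b,((p-s['eef_pos'])@W).round(1))
```

```text
[[ 363.85282232  230.42868545   20.        ]
 [ 389.42920531  -40.04197709   20.        ]
 [ 415.12733715 -311.95258797   20.        ]] 0.09425580073621234
[190 322] 139.64236 [ 12.3 -47.9   5. ]
[190 330] 134.00816 [ 12.7 -46.1  -0.8]
[190 345] 133.30852 [  8.2 -45.9  -3.1]
[196 322] 141.41231 [ 11.4 -46.2   6.5]
[196 330] 141.00908 [  8.9 -46.1   5.2]
[196 345] 140.83969 [  3.8 -46.1   3.3]
[200 322] 146.61035 [  8.7 -46.3  11.1]
[200 330] 144.71321 [  6.9 -45.7   8.5]
[200 345] 144.2008 [  1.9 -45.6   6.2]
[435 322] 140.08557 [12.3 39.9  5.4]
[435 330] 139.12692 [10.1 39.6  3.6]
[435 345] 138.48824 [ 5.4 39.4  1.3]
[440 322] 138.9344 [12.9 41.3  4.4]
[440 330] 135.17117 [12.3 40.1  0.2]
[440 345] 132.6567 [ 8.8 39.3 -3.7]
[445 322] 139.3494 [12.7 43.2  4.7]
[445 330] 133.82126 [13.  41.4 -1. ]
[445 345] 127.53429 [11.8 39.3 -8.1]
```

Emit:
{"fn": "play_rows", "kwargs": {
  "targets": [
    [0, 0, 0, 4, 0],
    [0, 0, 0, 8, 0],
    [0, 0, 0, 12, 0],
    [0, 0, 0, 16, 0],
    [0, 0, 0, 19, 0],
    [0, 0, 0, 20.5, 0],
    [0, 0, 0, 21.6, 0],
    [0, 0, 0, 21.6, 0]
  ]
}}

```text
clock: 3.4
eef_pos: [423.3, -38.2, 45.5]
tool_rot: [3.133, 0.008, 0.094]
force: [-0.3, -1.1, -1.1]
width: 85.5
gripper_force: 0.0
```

Emit:
{"fn": "play_rows", "kwargs": {
  "targets": [
    [0, 0, 0, 0.3, 0],
    [0, 0, 0, 0.6, 0],
    [0, 0, 0, 0.9, 0],
    [0, 0, 0, 1.1, 0],
    [0, 0, 0, 1.3, 0],
    [0, 0, 0, 1.3, 0]
  ]
}}

```text
clock: 4.0
eef_pos: [423.2, -37.2, 32.9]
tool_rot: [3.134, 0.008, 0.095]
force: [0.8, -0.0, 0.5]
width: 85.2
gripper_force: 0.0
```

Emit:
{"fn": "play_rows", "kwargs": {
  "targets": [
    [0, 0.4, 0, 0, 0],
    [0, 0.9, 0, 0, 0],
    [0, 1.4, 0, 0, 0],
    [0, 1.8, 0, 0, 0],
    [0, 1.8, 0, 0.2, 0],
    [0, 1.8, 0, 0.2, 0]
  ]
}}

```text
clock: 4.6
eef_pos: [441.1, -34.9, 30.7]
tool_rot: [3.134, 0.008, 0.096]
force: [0.3, 0.1, -0.0]
width: 85.3
gripper_force: 0.0
```

Run:
```python
from h import *
for i in range(3):
  s=ctrl.read_state(); print(s['qpos'].round(3),s['eef_pos'],s['tool_rot'],s['force'])
  im,d=ctrl.get_image('wrist')
cv2.imwrite('pics/w2.png',im[:,:,::-1])
```

```text
[ 0.238  0.798 -0.337  2.222  1.014  0.293 -2.472] [441.10433243 -34.90660841  30.66835706] [3.1337689  0.00847151 0.09622195] [ 0.3015908   0.07702168 -0.02586354]
[ 0.238  0.798 -0.337  2.223  1.014  0.293 -2.472] [440.89169659 -34.92256968  30.72448775] [3.13367577 0.00872987 0.09642669] [-0.11481236 -0.83276303 -0.17926137]
[ 0.238  0.798 -0.337  2.223  1.014  0.293 -2.472] [440.84956465 -34.88703026  30.77737435] [3.13364324 0.00873994 0.09650232] [ 0.95355787 -0.32016753  0.24228221]
```

View pics/w2.png

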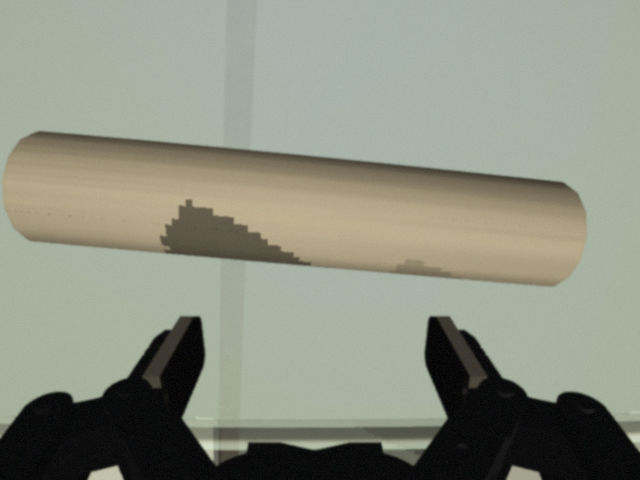

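Emit:
{"fn": "play_rows", "kwargs": {
  "targets": [
    [0, 0.2, 0, 0, 0],
    [0, 0.4, 0, 0, 0],
    [0, 0.6, 0, 0, 0],
    [0, 0.8, 0, 0, 0],
    [0, 1.0, 0, 0, 0],
    [0, 1.2, 0, 0, 0],
    [0, 1.4, 0, 0, 0],
    [0, 1.6, 0, 0, 0],
    [0, 1.8, 0, 0, 0],
    [0, 2.0, 0, 0, 0]
  ]
}}

```text
clock: 5.75
eef_pos: [461.2, -33.0, 30.7]
tool_rot: [3.134, 0.008, 0.096]
force: [-0.8, 0.1, -0.9]
width: 85.3
gripper_force: 0.0
```

Emit:
{"fn": "play_rows", "kwargs": {
  "targets": [
    [0, 0.2, 0, 0, 0],
    [0, 0.4, 0, 0, 0],
    [0, 0.6, 0, 0, 0],
    [0, 0.8, 0, 0, 0],
    [0, 1.0, 0, 0, 0],
    [0, 1.2, 0, 0, 0],
    [0, 1.4, 0, 0, 0],
    [0, 1.6, 0, 0, 0],
    [0, 1.8, 0, 0, 0],
    [0, 2.0, 0, 0, 0]
  ]
}}

```text
clock: 6.75
eef_pos: [481.2, -31.0, 30.6]
tool_rot: [3.134, 0.008, 0.096]
force: [1.3, 0.1, 0.0]
width: 85.3
gripper_force: 0.1
```

```bash
cat > look.py <<'E'
from h import *
import sys
C=cam('wrist'); s=ctrl.read_state(); im,d=ctrl.get_image('wrist'); cv2.imwrite(f'pics/{sys.argv[1]}.png',im[:,:,::-1])
print(s['eef_pos'].round(1),s['tool_rot'].round(3),s['force'].round(1))
u=np.array([np.cos(.096),np.sin(.096)]); w=np.array([-u[1],u[0]]); org=[651.8,-16.7]
for n,K in (('wrist',C),('top',None)):
  if n=='top': ctrl.get_image('top')
  for e in ctrl.trace(n,'pin')[:3]:
    q=np.argwhere(e['pixels'])[:,::-1]; P=atz(n,q,24,K)[:,:2]
    c,sz,a=cv2.minAreaRect(P.astype(np.float32)); v=np.linalg.svd(P-P.mean(0),full_matrices=False)[2]
    r=c-np.array(org); print(n,round(e['confidence'],2),np.round(c,1),np.round(sz,1),'yaw',-np.arctan(v[0][0]/v[0][1]),'in rest',r@u,r@w)
t=s['eef_pos'][:2]-org; print('tcp in rest',t@u,t@w)
E
python3 look.py w3
```

```text
[481.2 -31.   30.6] [3.134 0.008 0.096] [1.3 0.1 0. ]
wrist 0.78 [514.7 -25.3] [196.3  39.7] yaw -0.003583181394520435 in rest -137.29575179534675 4.619777923974457
top 0.9 [473.7 475.7] [ 47.5 237.1] yaw 0.17544729439238185 in rest -130.06351756079715 507.1723804342523
top 0.72 [ 433.9 -524.1] [ 55.  229.1] yaw 1.457638425080194 in rest -265.50077061679207 -484.17177791723253
top 0.65 [516.9 -27.7] [ 33.9 167. ] yaw 0.027586889950476656 in rest -135.30074439808558 1.959200812984859
tcp in rest -171.1921486183133 2.1087778154669525
```

Emit:
{"fn": "play_rows", "kwargs": {
  "targets": [
    [0, 0.2, 0, 0, 0],
    [0, 0.4, 0, 0, 0],
    [0, 0.6, 0, 0, 0],
    [0, 0.8, 0, 0, 0],
    [0, 1.0, 0, 0, 0],
    [0, 1.2, 0, 0, 0],
    [0, 1.4, 0, 0, 0],
    [0, 1.6, 0, 0, 0],
    [0, 1.8, 0, 0, 0],
    [0, 2.0, 0, 0, 0]
  ]
}}

```text
clock: 7.95
eef_pos: [501.1, -29.1, 30.4]
tool_rot: [3.134, 0.008, 0.096]
force: [0.0, -0.1, -0.2]
width: 85.0
gripper_force: 0.1
```

```bash
python3 look.py w4
```

```text
[501.1 -29.1  30.4] [3.134 0.008 0.096] [ 0.  -0.1 -0.2]
wrist 0.97 [534.6 -25.5] [195.2  39.7] yaw -0.0025791669035624093 in rest -117.53958861592722 2.4602571277301966
top 0.93 [ 434.4 -523. ] [ 52.3 229.8] yaw 1.4527409218524328 in rest -264.88484610690097 -483.09193265079693
top 0.77 [536.8 -28.8] [ 33.9 169.9] yaw 0.026314115385328705 in rest -115.67700419652833 -1.0514319773411618
top 0.61 [474.8 474.6] [ 54.6 243.5] yaw 0.17181257696135085 in rest -129.12015964309762 506.0117632424153
tcp in rest -151.20474778605998 2.1196512758699573
```

View pics/w4.png

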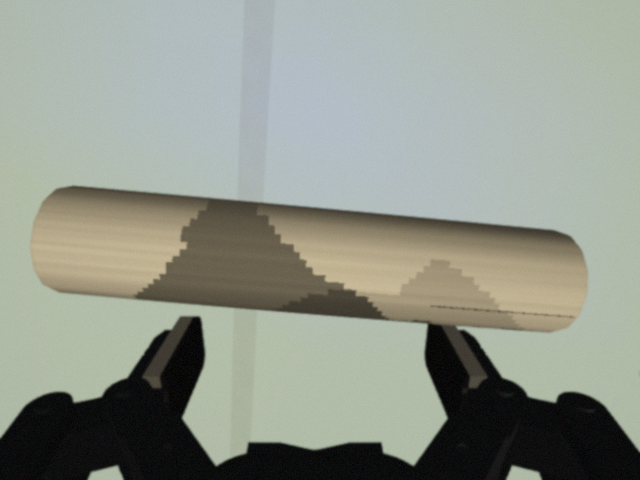

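The right finger is driving the pin, and its yaw still lags the rest by about 0.08. The ramp and plate should square it up. Carrying on.

Emit:
{"fn": "play_rows", "kwargs": {
  "targets": [
    [0, 0.2, 0, 0, 0],
    [0, 0.5, 0, 0, 0],
    [0, 0.8, 0, 0, 0],
    [0, 1.1, 0, 0, 0],
    [0, 1.4, 0, 0, 0],
    [0, 1.7, 0, 0, 0],
    [0, 2.0, 0, 0, 0],
    [0, 2.3, 0, 0, 0],
    [0, 2.6, 0, 0, 0],
    [0, 2.9, 0, 0, 0]
  ]
}}

```text
clock: 9.15
eef_pos: [530.0, -26.3, 30.1]
tool_rot: [3.134, 0.008, 0.096]
force: [-0.3, 0.4, 0.4]
width: 85.6
gripper_force: 0.1
```

Emit:
{"fn": "play_rows", "kwargs": {
  "targets": [
    [0, 0.3, 0, 0, 0],
    [0, 0.6, 0, 0, 0],
    [0, 0.9, 0, 0, 0],
    [0, 1.2, 0, 0, 0],
    [0, 1.5, 0, 0, 0],
    [0, 1.8, 0, 0, 0],
    [0, 2.1, 0, 0, 0],
    [0, 2.4, 0, 0, 0],
    [0, 2.7, 0, 0, 0],
    [0, 3.0, 0, 0, 0]
  ]
}}

```text
clock: 10.15
eef_pos: [559.9, -23.4, 29.9]
tool_rot: [3.134, 0.008, 0.096]
force: [-0.2, 0.8, 0.5]
width: 85.7
gripper_force: 0.1
```

Emit:
{"fn": "play_rows", "kwargs": {
  "targets": [
    [0, 0.2, 0, 0, 0],
    [0, 0.4, 0, 0, 0],
    [0, 0.6, 0, 0, 0],
    [0, 0.8, 0, 0, 0],
    [0, 1.0, 0, 0, 0],
    [0, 1.2, 0, 0, 0],
    [0, 1.4, 0, 0, 0],
    [0, 1.6, 0, 0, 0],
    [0, 1.8, 0, 0, 0],
    [0, 2.0, 0, 0, 0]
  ]
}}

```text
clock: 11.15
eef_pos: [579.7, -21.5, 29.8]
tool_rot: [3.134, 0.008, 0.096]
force: [0.4, -0.5, 0.2]
width: 85.5
gripper_force: 0.1
```

```bash
python3 look.py w5
```

```text
[579.7 -21.5  29.8] [3.134 0.008 0.096] [ 0.4 -0.5  0.2]
wrist 0.57 [613.2 -26.7] [ 39.3 196. ] yaw -0.0014824066055612276 in rest -39.415217951820225 -6.218772514476923
top 0.81 [474.5 474.4] [ 52.8 240.7] yaw 0.1707045232816835 in rest -129.42008512948448 505.8214654988992
top 0.78 [ 435.1 -523.5] [ 54.9 228.8] yaw 1.4524030487914086 in rest -264.25935075574995 -483.70708864048567
tcp in rest -72.21830089453933 2.149532894842535
```

View pics/w5.png

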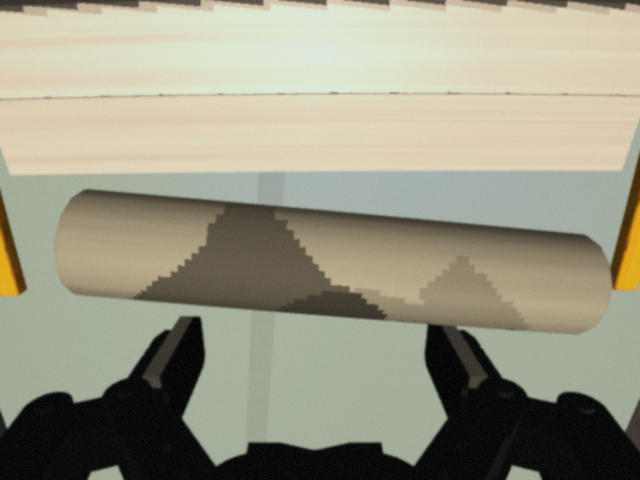

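The pin is just short of the ramp (edge at row 172), still skewed, and clear of both rails. Now slowly up the ramp.

Emit:
{"fn": "play_rows", "kwargs": {
  "targets": [
    [0, 0.15, 0, 0, 0],
    [0, 0.3, 0, 0, 0],
    [0, 0.45, 0, 0, 0],
    [0, 0.6, 0, 0, 0],
    [0, 0.75, 0, 0, 0],
    [0, 0.9, 0, 0, 0],
    [0, 1.05, 0, 0, 0],
    [0, 1.2, 0, 0, 0],
    [0, 1.35, 0, 0, 0],
    [0, 1.5, 0, 0, 0]
  ]
}}

```text
clock: 12.35
eef_pos: [594.6, -20.0, 29.6]
tool_rot: [3.134, 0.008, 0.096]
force: [-0.1, 0.2, 0.4]
width: 85.7
gripper_force: 0.1
```

Emit:
{"fn": "play_rows", "kwargs": {
  "targets": [
    [0, 0.15, 0, 0, 0],
    [0, 0.3, 0, 0, 0],
    [0, 0.45, 0, 0, 0],
    [0, 0.6, 0, 0, 0],
    [0, 0.75, 0, 0, 0],
    [0, 0.9, 0, 0, 0],
    [0, 1.05, 0, 0, 0],
    [0, 1.2, 0, 0, 0],
    [0, 1.35, 0, 0, 0],
    [0, 1.5, 0, 0, 0]
  ]
}}

```text
clock: 13.35
eef_pos: [609.5, -18.6, 29.5]
tool_rot: [3.134, 0.008, 0.096]
force: [-0.6, 0.6, 0.7]
width: 85.6
gripper_force: 0.3
```

```bash
python3 look.py w6
```

```text
[609.5 -18.6  29.5] [3.134 0.008 0.096] [-0.6  0.6  0.7]
wrist 0.66 [642.2 -26.7] [ 40.1 197.6] yaw 0.006948230531820974 in rest -10.482416289405194 -8.988460254218614
top 0.86 [ 434.5 -523.3] [ 54.6 230.1] yaw 1.4587224954673819 in rest -264.8571470832094 -483.41939870225906
top 0.56 [643.5 -28.7] [ 26.3 168.5] yaw 0.12273867525662227 in rest -9.372646592571835 -11.114128362221772
top 0.56 [474.  474.5] [ 47.5 239.4] yaw 0.17136466590951066 in rest -129.9489464176426 505.97494622976234
tcp in rest -42.24937743952214 2.1577388742978156
```

View pics/w6.png

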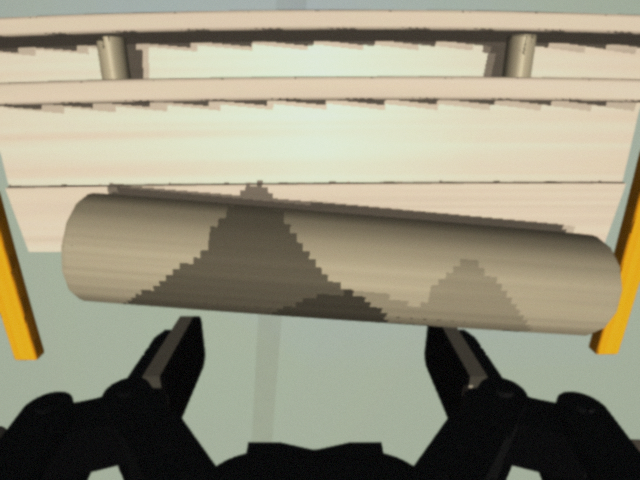

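The pin is on the ramp with its left end leading, and the crest is at row 185. I'll shift the tool about 10 mm to the right while pushing, to gain squaring torque.

Emit:
{"fn": "play_rows", "kwargs": {
  "targets": [
    [0, 0.1, 0.1, 0, 0],
    [0, 0.2, 0.2, 0, 0],
    [0, 0.3, 0.3, 0, 0],
    [0, 0.4, 0.4, 0, 0],
    [0, 0.5, 0.5, 0, 0],
    [0, 0.6, 0.6, 0, 0],
    [0, 0.7, 0.7, 0, 0],
    [0, 0.8, 0.8, 0, 0],
    [0, 0.9, 0.9, 0, 0],
    [0, 1.0, 1.0, 0, 0]
  ]
}}

```text
clock: 14.55
eef_pos: [620.4, -27.7, 29.5]
tool_rot: [3.134, 0.008, 0.096]
force: [-1.9, -0.5, 0.2]
width: 85.3
gripper_force: 0.6
```

```bash
python3 look.py w7
```

```text
[620.4 -27.7  29.5] [3.134 0.008 0.096] [-1.9 -0.5  0.2]
wrist 0.66 [652.8 -25.1] [ 40.9 200.4] yaw 0.009908962716992185 in rest 0.16557230774665332 -8.496648000483473
top 0.96 [473.9 474.5] [ 49.7 240.1] yaw 0.1682084461033132 in rest -129.97790519647432 505.9397486591736
top 0.95 [ 434.2 -522.4] [ 55.7 230.1] yaw 1.458520988468252 in rest -265.0230438956704 -482.5206355942357
top 0.44 [654.7 -28.5] [ 31.4 167.9] yaw 0.09030617675760842 in rest 1.7157064951492162 -11.996629314725256
tcp in rest -32.29375255103367 -7.900753217010486
```

View pics/w7.png

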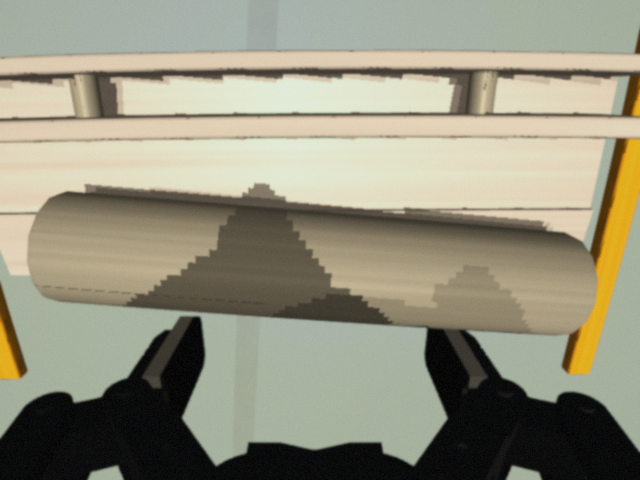

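Emit:
{"fn": "play_rows", "kwargs": {
  "targets": [
    [0, 0.1, 0, 0, 0],
    [0, 0.2, 0, 0, 0],
    [0, 0.3, 0, 0, 0],
    [0, 0.4, 0, 0, 0],
    [0, 0.5, 0, 0, 0],
    [0, 0.6, 0, 0, 0],
    [0, 0.7, 0, 0, 0],
    [0, 0.8, 0, 0, 0]
  ]
}}

```text
clock: 15.55
eef_pos: [628.4, -26.8, 29.4]
tool_rot: [3.134, 0.008, 0.096]
force: [-1.5, -1.2, 1.8]
width: 85.5
gripper_force: 0.6
```

```bash
python3 look.py w8
```

```text
[628.4 -26.8  29.4] [3.134 0.008 0.096] [-1.5 -1.2  1.8]
wrist 0.63 [660.1 -25.3] [ 41.  201.8] yaw 0.010821563150988929 in rest 7.388414329591226 -9.38610304698002
top 0.65 [ 434.4 -522.3] [ 53.2 231.1] yaw 1.4519077190526286 in rest -264.8476325981285 -482.4370889519787
top 0.62 [473.7 474.2] [ 50.2 240.5] yaw 0.17096860434059627 in rest -130.24846528705515 505.73506479848396
tcp in rest -24.30187533049961 -7.818983901212862
```

Emit:
{"fn": "play_rows", "kwargs": {
  "targets": [
    [0, 0.1, 0, 0, 0],
    [0, 0.2, 0, 0, 0],
    [0, 0.3, 0, 0, 0],
    [0, 0.4, 0, 0, 0],
    [0, 0.5, 0, 0, 0],
    [0, 0.6, 0, 0, 0]
  ]
}}

```text
clock: 16.35
eef_pos: [634.4, -26.2, 29.4]
tool_rot: [3.134, 0.008, 0.096]
force: [-0.3, -0.1, 0.5]
width: 85.5
gripper_force: 0.6
```

```bash
python3 look.py w9
```

```text
[634.4 -26.2  29.4] [3.134 0.008 0.096] [-0.3 -0.1  0.5]
wrist 0.57 [662.6 -24.8] [ 42.  202.9] yaw 0.07185312429469937 in rest 9.93845988136823 -9.09091862398494
top 0.68 [475.3 473.5] [ 50.4 241.7] yaw 0.16657265841349383 in rest -128.72714494294075 504.82357072056374
top 0.64 [660.1  46.4] [32.4 24.5] yaw -1.280888493467338 in rest 14.306325174469006 61.99358114055935
top 0.61 [ 435.1 -521.8] [ 54.6 230.7] yaw 1.4546040520006713 in rest -264.1190270211705 -481.95919502855764
tcp in rest -18.24252932024252 -7.816289330848639
```

View pics/w9.png

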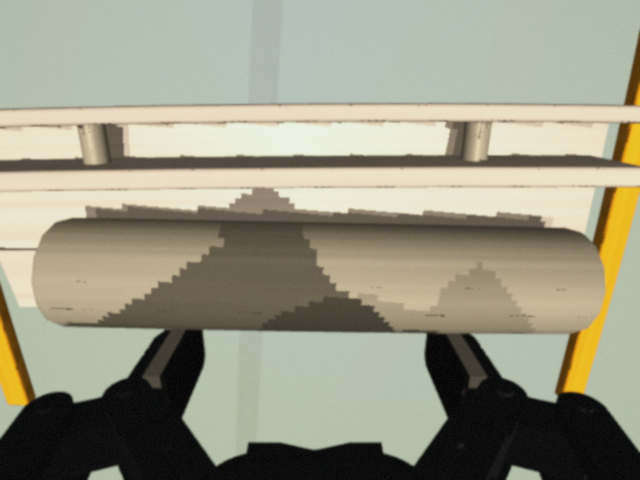

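The pin has squared up against both fingers, close to the crest (row 248). Now over it.

Emit:
{"fn": "play_rows", "kwargs": {
  "targets": [
    [0, 0.1, 0, 0, 0],
    [0, 0.2, 0, 0, 0],
    [0, 0.3, 0, 0, 0],
    [0, 0.4, 0, 0, 0],
    [0, 0.5, 0, 0, 0]
  ]
}}

```text
clock: 17.05
eef_pos: [639.7, -25.6, 29.4]
tool_rot: [3.134, 0.007, 0.096]
force: [-0.8, -0.5, 0.2]
width: 85.2
gripper_force: 0.0
```

Emit:
{"fn": "play_rows", "kwargs": {
  "targets": [
    [0, 0.1, 0, 0, 0],
    [0, 0.2, 0, 0, 0],
    [0, 0.3, 0, 0, 0]
  ]
}}

```text
clock: 17.35
eef_pos: [642.4, -25.5, 29.4]
tool_rot: [3.134, 0.008, 0.096]
force: [0.1, -0.7, -1.1]
width: 85.6
gripper_force: 0.0
```

```bash
python3 look.py w10
```

```text
[642.4 -25.5  29.4] [3.134 0.008 0.096] [ 0.1 -0.7 -1.1]
wrist 0.6 [675.  -23.8] [ 37.9 199.8] yaw 0.10056984710381689 in rest 22.398282854961277 -9.244520098885014
top 0.98 [ 436.3 -523.1] [ 54.2 227.6] yaw 1.4488475008084882 in rest -263.06952009769196 -483.4005360539135
top 0.66 [688.1 -24.3] [ 31.3 170.5] yaw 0.17017585040159802 in rest 35.42971245850245 -11.033270744915644
tcp in rest -10.17678903874351 -7.822791561069979
```

View pics/w10.png

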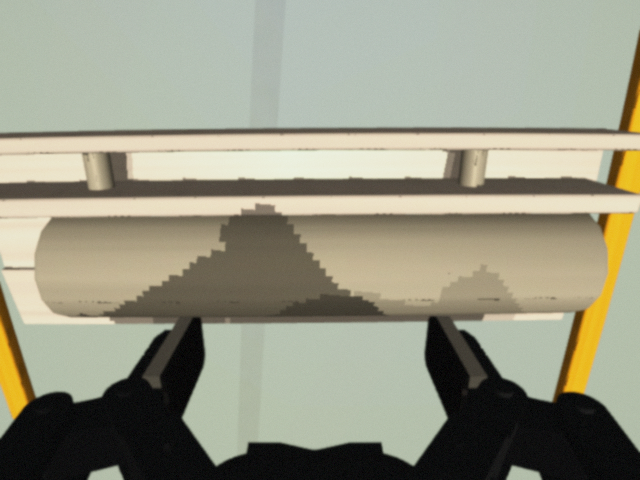

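The pin has dropped into the seat, touching or close to the plate and square to it, with a small gap to the fingers. Now feeling for the plate in small steps.

Emit:
{"fn": "play_rows", "kwargs": {
  "targets": [
    [0, 0.05, 0, 0, 0],
    [0, 0.1, 0, 0, 0],
    [0, 0.15, 0, 0, 0]
  ]
}}

```text
clock: 17.85
eef_pos: [643.8, -25.3, 29.4]
tool_rot: [3.134, 0.008, 0.096]
force: [0.3, -0.3, -0.1]
width: 85.3
gripper_force: 0.0
```

Emit:
{"fn": "play_rows", "kwargs": {
  "targets": [
    [0, 0.05, 0, 0, 0],
    [0, 0.1, 0, 0, 0]
  ]
}}

```text
clock: 18.05
eef_pos: [644.8, -25.2, 29.3]
tool_rot: [3.134, 0.008, 0.096]
force: [-0.2, 0.1, 0.2]
width: 85.4
gripper_force: 0.0
```

Emit:
{"fn": "play_rows", "kwargs": {
  "targets": [
    [0, 0.05, 0, 0, 0],
    [0, 0.05, 0, 0, 0]
  ]
}}

```text
clock: 18.25
eef_pos: [645.3, -25.2, 29.3]
tool_rot: [3.134, 0.008, 0.096]
force: [0.6, 0.1, -0.0]
width: 85.6
gripper_force: 0.0
```

Emit:
{"fn": "play_rows", "kwargs": {
  "targets": [
    [0, 0.05, 0, 0, 0],
    [0, 0.05, 0, 0, 0]
  ]
}}

```text
clock: 18.45
eef_pos: [645.8, -25.2, 29.3]
tool_rot: [3.134, 0.008, 0.096]
force: [-0.1, 0.1, 0.6]
width: 85.4
gripper_force: 0.0
```

Emit:
{"fn": "play_rows", "kwargs": {
  "targets": [
    [0, 0.05, 0, 0, 0],
    [0, 0.05, 0, 0, 0]
  ]
}}

```text
clock: 18.65
eef_pos: [646.3, -25.1, 29.3]
tool_rot: [3.134, 0.008, 0.096]
force: [0.3, -0.2, -0.7]
width: 85.7
gripper_force: 0.0
```

Emit:
{"fn": "play_rows", "kwargs": {
  "targets": [
    [0, 0.05, 0, 0, 0],
    [0, 0.05, 0, 0, 0]
  ]
}}

```text
clock: 18.85
eef_pos: [646.8, -25.0, 29.3]
tool_rot: [3.134, 0.008, 0.096]
force: [-0.9, 0.1, -1.3]
width: 85.4
gripper_force: 0.0
```

Emit:
{"fn": "play_rows", "kwargs": {
  "targets": [
    [0, 0.05, 0, 0, 0],
    [0, 0.05, 0, 0, 0]
  ]
}}

```text
clock: 19.05
eef_pos: [647.3, -25.0, 29.3]
tool_rot: [3.134, 0.008, 0.096]
force: [-0.9, 0.2, -0.1]
width: 85.6
gripper_force: 0.0
```

Emit:
{"fn": "play_rows", "kwargs": {
  "targets": [
    [0, 0.05, 0, 0, 0],
    [0, 0.05, 0, 0, 0]
  ]
}}

```text
clock: 19.25
eef_pos: [647.8, -24.9, 29.3]
tool_rot: [3.134, 0.008, 0.096]
force: [0.5, -0.5, 0.0]
width: 85.5
gripper_force: 0.0
```

Emit:
{"fn": "play_rows", "kwargs": {
  "targets": [
    [0, 0.05, 0, 0, 0],
    [0, 0.05, 0, 0, 0]
  ]
}}

```text
clock: 19.45
eef_pos: [648.3, -24.9, 29.3]
tool_rot: [3.134, 0.008, 0.096]
force: [-0.4, 0.1, -0.5]
width: 85.5
gripper_force: 0.0
```

```bash
python3 look.py w11
python3 - <<'E'
from h import *
f=[ctrl.read_state()['force']]
for i in range(8): ctrl.get_image('wrist'); f.append(ctrl.read_state()['force'])
print(np.mean(f,0),np.std(f,0))
E
```

```text
[648.3 -24.9  29.3] [3.134 0.008 0.096] [-0.4  0.1 -0.5]
wrist 0.75 [674.7 -23.8] [ 37.6 199.6] yaw 0.10091026125630767 in rest 22.101877338250066 -9.240029217864361
top 0.82 [475.8 473.6] [ 51. 241.] yaw 0.15766533192365617 in rest -128.23113707383436 504.89690918856394
top 0.78 [ 434.3 -523.5] [ 55.3 230.5] yaw 1.461653020640211 in rest -265.0445440160106 -483.5981209530259
tcp in rest -4.30578428621209 -7.801946650021899
[0.02826796 0.22993857 0.15588954] [0.31644046 0.42633404 0.43207252]
```

Emit:
{"fn": "play_rows", "kwargs": {
  "targets": [
    [0, 0.05, 0, 0, 0],
    [0, 0.05, 0, 0, 0]
  ]
}}

```text
clock: 20.25
eef_pos: [648.5, -24.9, 29.2]
tool_rot: [3.134, 0.008, 0.096]
force: [-1.0, -1.4, -0.1]
width: 85.5
gripper_force: 0.3
```

Emit:
{"fn": "play_rows", "kwargs": {
  "targets": [
    [0, 0.05, 0, 0, 0],
    [0, 0.05, 0, 0, 0]
  ]
}}

```text
clock: 20.45
eef_pos: [648.7, -24.9, 29.2]
tool_rot: [3.134, 0.009, 0.097]
force: [-2.5, 0.0, 1.1]
width: 85.3
gripper_force: 1.0
```

Emit:
{"fn": "play_rows", "kwargs": {
  "targets": [
    [0, 0.05, 0, 0, 0],
    [0, 0.05, 0, 0, 0]
  ]
}}

```text
clock: 20.65
eef_pos: [648.9, -24.8, 29.2]
tool_rot: [3.134, 0.01, 0.097]
force: [-4.0, -0.1, 2.9]
width: 85.3
gripper_force: 1.8
```

```bash
python3 look.py w12
```

```text
[648.9 -24.8  29.2] [3.134 0.01  0.097] [-4.  -0.1  2.9]
wrist 0.57 [675.1 -23.8] [ 37.3 199.8] yaw 0.10067672357700727 in rest 22.500597368240363 -9.305902263508305
top 0.82 [475.2 473.7] [ 50.8 240.5] yaw 0.17048827546817175 in rest -128.77063799459438 505.0882662852006
top 0.61 [ 435.  -522.9] [ 51.9 228.2] yaw 1.4519734812407694 in rest -264.3211720871564 -483.0577310675038
top 0.58 [674.8  48.7] [19.1 20.3] yaw 0.8125331067963389 in rest 29.128586602258494 62.92691100103839
tcp in rest -3.6137888655490022 -7.769619954373805
```

View pics/w12.png

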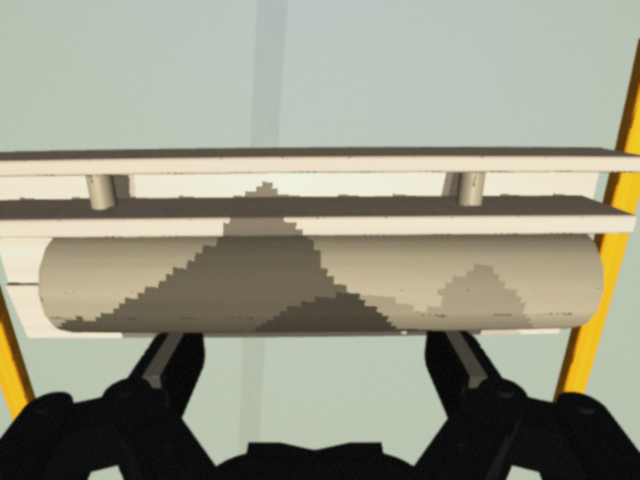

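The pin is against the plate, square and in contact with both fingers, at about 4 N and rising 1.5 N per 0.5 mm. Now pressing up to about 7–8 N.

Emit:
{"fn": "play_rows", "kwargs": {
  "targets": [
    [0, 0.05, 0, 0, 0],
    [0, 0.05, 0, 0, 0]
  ]
}}

```text
clock: 21.05
eef_pos: [649.3, -24.7, 29.1]
tool_rot: [3.134, 0.01, 0.097]
force: [-5.1, -0.7, 2.7]
width: 85.4
gripper_force: 2.7
```

Emit:
{"fn": "play_rows", "kwargs": {
  "targets": [
    [0, 0.05, 0, 0, 0],
    [0, 0.05, 0, 0, 0]
  ]
}}

```text
clock: 21.25
eef_pos: [649.5, -24.7, 29.1]
tool_rot: [3.133, 0.011, 0.097]
force: [-6.2, -0.5, 3.9]
width: 85.4
gripper_force: 3.1
```

Emit:
{"fn": "play_rows", "kwargs": {
  "targets": [
    [0, 0.05, 0, 0, 0],
    [0, 0.05, 0, 0, 0],
    [0, 0.05, 0, 0, 0],
    [0, 0.05, 0, 0, 0]
  ]
}}

```text
clock: 21.65
eef_pos: [649.7, -24.7, 29.0]
tool_rot: [3.133, 0.011, 0.097]
force: [-6.7, -0.4, 4.0]
width: 85.6
gripper_force: 3.4
```

Emit:
{"fn": "play_rows", "kwargs": {
  "targets": [
    [0, 0.02, 0, 0, 0],
    [0, 0.02, 0, 0, 0],
    [0, 0.02, 0, 0, 0],
    [0, 0.02, 0, 0, 0],
    [0, 0.02, 0, 0, 0]
  ]
}}

```text
clock: 22.15
eef_pos: [649.7, -24.7, 29.0]
tool_rot: [3.133, 0.012, 0.097]
force: [-7.3, -0.4, 5.1]
width: 85.5
gripper_force: 3.7
```

Run:
```python
from h import *
f=[ctrl.read_state()['force']]
for i in range(4): ctrl.get_image('wrist'); f.append(ctrl.read_state()['force'])
print(np.mean(f,0),np.std(f,0))
```

```text
[-7.46875541 -0.00781052  4.43236308] [0.26545467 0.33928847 0.38201649]
```

Emit:
{"fn": "play_rows", "kwargs": {
  "targets": [
    [0, 0.02, 0, 0, 0],
    [0, 0.02, 0, 0, 0],
    [0, 0.02, 0, 0, 0],
    [0, 0.02, 0, 0, 0],
    [0, 0.02, 0, 0, 0],
    [0, 0.02, 0, 0, 0]
  ]
}}

```text
clock: 22.95
eef_pos: [649.7, -24.6, 28.9]
tool_rot: [3.133, 0.012, 0.097]
force: [-7.9, -0.6, 4.3]
width: 85.5
gripper_force: 3.8
```

Emit:
{"fn": "play_rows", "kwargs": {
  "targets": [
    [0, -0.03, 0, 0, 0],
    [0, -0.06, 0, 0, 0],
    [0, -0.09, 0, 0, 0],
    [0, -0.12, 0, 0, 0],
    [0, -0.15, 0, 0, 0],
    [0, -0.18, 0, 0, 0],
    [0, -0.21, 0, 0, 0],
    [0, -0.24, 0, 0, 0],
    [0, -0.27, 0, 0, 0],
    [0, -0.3, 0, 0, 0]
  ]
}}

```text
clock: 23.95
eef_pos: [649.1, -24.9, 29.3]
tool_rot: [3.134, 0.007, 0.096]
force: [-1.1, 0.1, -0.7]
width: 85.4
gripper_force: 0.9
```

Emit:
{"fn": "play_rows", "kwargs": {
  "targets": [
    [0, -0.04, 0, 0, 0],
    [0, -0.08, 0, 0, 0],
    [0, -0.12, 0, 0, 0],
    [0, -0.17, 0, 0, 0],
    [0, -0.23, 0, 0, 0],
    [0, -0.3, 0, 0, 0],
    [0, -0.4, 0, 0, 0],
    [0, -0.6, 0, 0, 0],
    [0, -0.9, 0, 0, 0],
    [0, -1.3, 0, 0, 0]
  ]
}}

```text
clock: 24.95
eef_pos: [635.4, -26.1, 29.4]
tool_rot: [3.134, 0.008, 0.096]
force: [0.8, -0.5, -0.8]
width: 85.4
gripper_force: 0.0
```

```bash
python3 look.py w13
```

```text
[635.4 -26.1  29.4] [3.134 0.008 0.096] [ 0.8 -0.5 -0.8]
wrist 0.56 [676.  -23.8] [ 37.  200.3] yaw 0.10069181536985791 in rest 23.42071870600926 -9.355025471750796
top 0.84 [ 434.3 -523.4] [ 55.5 230.5] yaw 1.4618448139680464 in rest -265.0551503499672 -483.54780034324534
top 0.67 [677.3 -26.5] [ 35.1 172.4] yaw 0.16650989195541444 in rest 24.41824025334492 -12.19425103871143
top 0.58 [475.9 474.4] [ 49.2 238.6] yaw 0.16790747925161448 in rest -128.0032715651156 505.74294638492296
tcp in rest -17.20662794795771 -7.816673299188715
```

Emit:
{"fn": "play_rows", "kwargs": {
  "targets": [
    [0, -1, 0, 0, 0],
    [0, -2.5, 0, 0, 0],
    [0, -4, 0, 0, 0],
    [0, -4, 0, -1, 0],
    [0, -4, 0, -3, 0],
    [0, -4, 0, -6, 0],
    [0, -4, 0, -9, 0],
    [0, -4, 0, -10, 0],
    [0, -4, 0, -10, 0],
    [0, -4, 0, -10, 0]
  ]
}}

```text
clock: 26.15
eef_pos: [596.3, -29.4, 129.2]
tool_rot: [3.133, 0.009, 0.096]
force: [1.0, -0.1, 0.1]
width: 85.2
gripper_force: 0.0
```

```bash
python3 look.py w14
python3 - <<'E'
from h import *
C=cam('wrist'); im,d=ctrl.get_image('wrist')
e=ctrl.trace('wrist','pin')[0]; q=np.argwhere(e['pixels'])[:,::-1]; print('top z',np.percentile(atd('wrist',q,d[q[:,1],q[:,0]],C)[:,2],[50,90,97]))
ctrl.get_image('top')
for t in('mould','tin','vase','dispenser'): print(t,ctrl.search_frame('top',t)[:1])
E
```

```text
[596.3 -29.4 129.2] [3.133 0.009 0.096] [ 1.  -0.1  0.1]
wrist 0.82 [678.7 -23.5] [ 37.3 185.7] yaw 0.10163938185000058 in rest 26.08669181088948 -9.350451206198798
top 0.84 [678.5 -26.5] [ 36.8 172.7] yaw 0.10083849202273956 in rest 25.685452828356805 -12.318156393074064
top 0.66 [474.2 475.4] [ 47.4 237.7] yaw 0.17049106700093822 in rest -129.581083159638 506.8061225588713
top 0.63 [ 435.7 -524.3] [ 58.4 232.2] yaw 1.453939556709669 in rest -263.7555735240603 -484.53145057934626
tcp in rest -56.48802030605896 -7.357374776731074
top z [41.18665784 43.45507121 44.05369098]
mould [{'bbox': [215.9, 254.1, 259.5, 284.7], 'confidence': 0.73}]
tin [{'bbox': [361.2, 245.0, 402.8, 272.7], 'confidence': 0.77}]
vase []
dispenser [{'bbox': [209.0, 174.8, 236.8, 205.6], 'confidence': 0.61}]
```

The pin's top is at about 44 mm, so it is lying in the seat, and its yaw (0.101) matches the rest's. The arm is clear and nothing else has moved, so I'm handing in.

```bash
python3 -c "
from cell import ctrl
print(ctrl.finish_job())"
```

```text
the job is handed in; nothing more can be done
None
```

I rolled the pin over the crest, pressed it home at about 8 N, and left it lying square in the rest. The job is handed in at about 26 s with no verdict returned, and the mould, tin and dispenser checked out in place (the vase wasn't detected in the last look).

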